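# Set a blank step attenuator by counting clicks from its end stop

## Task

Set the blank step attenuator to its fourth step: turn the knob gently anticlockwise (seen from above) until it bears against its end stop, without forcing it, then turn it clockwise exactly four clicks and let go of it. Then press the key on the same panel fully down and release it to store the setting; never press the key at any other setting, and leave the connectors lying around the unit where they are.

Things in the scene. Friction and masses are not known exactly. Their poses are not given: they have to be found in the camera images.
- attenuator_unit: the step attenuator, a grey metal box fixed to the worktop, 120 (its x) by 190 (its y) by 60 mm high, with a flat bare aluminium top panel; two brass coaxial ports stand 18 mm out of its far (+x) side. Origin under its centre on the worktop, z up. The knob's axis stands at x = 0, y = +45 mm, the key's at x = 0, y = -50 mm of this frame.
- selector_knob: the selector: an unmarked black knob turning about the vertical. Round skirt 44 mm across, 9 mm high, on it an upright grip bar 42 mm long (along the knob's x axis) and 12 mm thick (its y axis), its top 44 mm above the origin. Origin on the turning axis, 61.5 mm above the worktop, 1.5 mm above the panel.
- knob_grip (a point): point on the knob's axis 28 mm above its origin, in the bar; grip here across the 12 mm. The knob rests only at evenly spaced clicks, 20 to 30 degrees apart. Leaving a click takes about 0.3 N m, fading to zero half way; from there the knob is drawn on as strongly into the next. Skirt and bar turn together.
- knob_stop (a point): point on the knob's axis at the panel. The end stop inside lies at click position zero; its direction is unmarked and differs at every start, to box and bar. At the start the knob is two to four clicks clockwise of it. It yields, about 6 N m/rad: 0.03 to 0.13 rad into it (0.5 to 0.8 N m in all) is enough and harmless, more strains it. At least four clicks lie beyond the fourth.
- store_key (a joint): travel of the round grey key, 22 mm across, in m: 0 up, 0.006 fully down; it springs back by itself and takes 5 N when fully down
- store_key_top (a point): centre of the key's top face; the key is pressed straight down (-z)
- fixed_pad: loose finned coaxial attenuator, 25x74x25 mm, lying near the unit; leave alone
- end_load: loose round coaxial load, 34x34x32 mm, standing near the unit; leave alone
- small_adapter: loose coaxial adapter, 21x38x21 mm, lying near the unit; leave alone
Mind the look-alikes: they are no part of the job. Several things have the shape of the attenuator_unit; the one meant has the colours described above.

How it is judged:
By the outcome, as a careful person would: the job done as asked, in the order asked, and still so for the second after the job is handed in, with the robot touching nothing.
It also fails if it takes over 72 s, if anything falls off the work surface, if the arm or the gripper's body presses on something with over 40 N, if the wrist force passes 120 N, or if a joint passes its speed limit or range.

## Robot

A 7-joint arm with a two-finger parallel gripper is mounted at the origin on a cart in front of the work surface, level with it; the furniture and walls round the work are solid. World frame = base frame: x ahead of the robot, y to its left, z up, the work surface at z = 0. Lengths are in mm, angles in rad, forces in N, time in s.
With the tool pointing down it reaches from about 400 to 875 mm from the base axis. Payload 4.4 kg.
Tool frame: the origin (TCP) lies at the very end of the fingers, on their centre line; the grasp point (between the pads) lies 19 mm behind it; y points along the fingers, x is the direction in which the jaws open and shut, and the axes are right-handed (so a half turn about y gives the same grasp; the last joint's range is limited). The gripper opens to 85 mm and grips with 20 to 120 N. Pads are 22 mm wide; open, the fingers measure 114 mm over their backs; the gripper's body (76 mm by 85 mm) begins 54 mm behind the grasp point. The pads swing forward as they close: fully open they stand 13 mm farther back than shut.
Start: joints at [-1.213, 0.628, 0.038, 1.517, -0.027, 0.996, -0.02], TCP at [267.276, 592.521, 231.313] pointing down, gripper open.
Joint ranges: [-3.06, 3.06], [-0.37, 2.12], [-1.25, 1.32], [0.18, 2.47], [-1.1, 4.24], [0.23, 1.98], [-2.94, 2.94]. Speed limits (rad/s): [2.57, 2.57, 3.14, 3.14, 3.14, 3.14, 3.14].

## Interface

Orientations are given as [roll, pitch, yaw] about the fixed x, y, z axes, in that order (R = Rz(yaw) Ry(pitch) Rx(roll)).
In Python, from cell import readout, eyes, finish_job gives the robot as it stands. The module is installed in compiled form; this text tells all that it offers.
- The arm moves only by the tool apply_moves, never from a script. Its argument "commands" is a list that holds one entry, the list of rows, each a list of 6 numbers: the shift along the tool's x, y, z in units of 0.04 m (1.0 is 0.04 m), then the turn, a rotation vector about the tool's x, y, z in units of 5 degrees (1.0 is 5 degrees). A call has 1 to 8 rows; each row shifts and turns the pose as measured when the row begins, along the tool's axes as they then stand; what a row does not reach is not made up. A row lasts 1/12 s, in which the tool goes at most 41.7 mm and 7.16 degrees, less where a joint would pass 70% of its speed; a pose out of reach is approached as far as the arm can. A call with a number of a shift or a turn outside -1 to 1 is refused whole. A call with a gripper value outside its range is refused whole. "claw" is the finger opening in mm, from 0 to 85.4, set as the call begins (left out, the last holds). The fingers move at their own pace and stop on an object; the grip force is fixed at half the most. Time passes only in rows, so rows that do not move let the fingers close. It gives the time, the measured TCP pose, the force and the opening at its end, in the units of the state.
- readout.read_state(): the state, without advancing time (a new reading comes with each control period).
- eyes.get_image(name): name is "scene" or "top" or "wrist"; returns a dict with "image" (420x560x3 uint8, red, green, blue), "mtx" (3x3 intrinsics, pixels), "rvec" (rotation vector, rad) and "tvec" (3), from world to camera coordinates, as OpenCV has them. Camera axes: x right, y down, z forward; pixel columns grow to the right and rows downward; lengths in mm; the calibration is good to about 2 mm. A picture is of the moment at which its call begins. There is no depth.
- finish_job(): hands the job in, once; it reports no verdict.
The state is a dict: "clock": time; "qpos": joint angles; "qd": joint speeds; "tau": joint torques, N m; "eef_pos": TCP position; "tool_rot": TCP orientation; "force": force on the tool from outside, world axes, zero at the start; "torque": the same for the moment, N m; "width": finger opening in mm.
Only numpy, scipy, OpenCV 4.12 (cv2) and the standard library are available. Lean on these libraries where they do the work, as an engineer would, in place of code of your own. Each camera call takes 0.05 s, during which the arm holds its last target. There are 200 camera calls.

## Working session

There is one attempt and no reset: what is moved stays moved. The work goes in short steps, Python scripts to look and compute and a tool call to move; the robot and the scene stay as the last step left them, time stands still between calls to the robot, and variables do not carry over. Pictures are saved under pics/ and viewed, about 8 in all and at most 12, crops included, and the job is handed in when it is done.

Besides the shell and the picture viewer there is one more tool, called after "Request:" by a JSON object that holds its "name" and its "arguments", one argument or row to a line. apply_moves: Moves the arm, as the interface text tells. Shifts and turns lie within -1 to 1; 1 stands for 0.04 m of shift or 5 degrees of turn. Its arguments: {"type":"object","properties":{"commands":{"type":"array"},"claw":{"type":"number"}},"required":["commands"]}

```bash
mkdir -p pics; cat > h.py <<'E'
import numpy as np, cv2
from cell import readout, eyes, finish_job
def get(n,save=None):
    d=eyes.get_image(n); d={k:np.array(v) for k,v in d.items()}
    if save: cv2.imwrite('pics/'+save,d['image'][:,:,::-1])
    d['R']=cv2.Rodrigues(d['rvec'].astype(float))[0]; d['t']=d['tvec'].astype(float).reshape(3)
    return d
def ray(d,uv):
    v=np.linalg.inv(d['mtx'])@np.array([uv[0],uv[1],1.]); return -d['R'].T@d['t'], d['R'].T@v
def onz(d,uv,z):
    c,v=ray(d,uv); return c+v*(z-c[2])/v[2]
def proj(d,p):
    return cv2.projectPoints(np.array(p,float).reshape(-1,1,3),d['rvec'].astype(float),d['t'],d['mtx'].astype(float),None)[0][:,0]
E
python3 - <<'E'
from h import *
np.set_printoptions(precision=3,suppress=True)
a=get('top','top0.png');b=get('scene','scene0.png');c=get('wrist','wrist0.png')
for d in (a,b,c): print(ray(d,(280,210)),d['mtx'][0,0])
print(readout.read_state())
m=np.vstack([np.hstack([a['image'],b['image']])]); cv2.imwrite('pics/m.png',cv2.resize(m,(800,300))[:,:,::-1])
E
```

```text
(array([ 438.127,   74.075, 1153.689]), array([ 0.111,  0.007, -0.994])) 535.3146969425169
(array([ 32.532, 522.691, 587.246]), array([ 0.595, -0.546, -0.59 ])) 405.7158932742084
(array([198.845, 623.223, 373.342]), array([ 0.272, -0.14 , -0.952])) 347.2454367994474
{'clock': 0.15, 'qpos': array([-1.213,  0.629,  0.038,  1.518, -0.027,  0.996, -0.02 ]), 'qd': array([-0.001, -0.003, -0.001, -0.004, -0.   ,  0.002, -0.001]), 'tau': array([  0.001, -56.38 ,   1.227, -19.365,   0.011,   0.007,  -0.   ]), 'eef_pos': array([267.069, 592.104, 230.592]), 'tool_rot': array([-1.571,  0.001,  1.147]), 'force': array([ 0.476,  0.082, -0.047]), 'torque': array([-0.013, -0.045,  0.028]), 'width': 85.64575596720421}
```

View pics/top0.png

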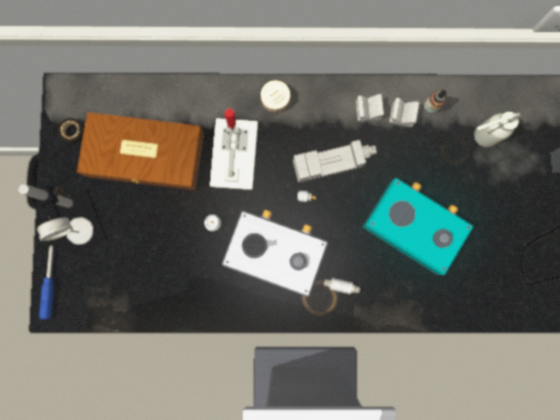

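View pics/scene0.png

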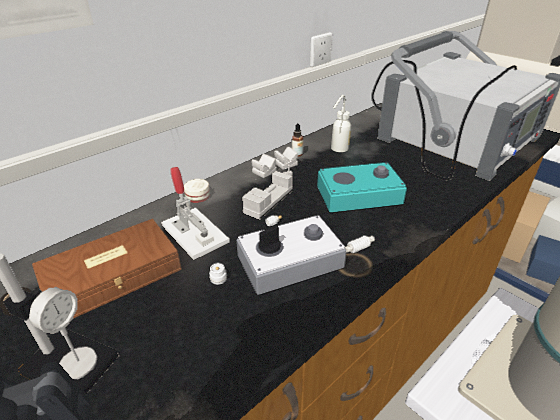

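The first picture is the top view: the grey/white unit is centred near (275,253), with the knob at about (255,246) and the key at about (298,261). The teal box at (418,227) is the look-alike. The scene view shows the same unit at (290,250), with the knob's bar upright at (270,238).

```bash
python3 - <<'E'
from h import *
np.set_printoptions(precision=2,suppress=True)
a=get('top')
im=a['image'].astype(int); hsv=cv2.cvtColor(a['image'],cv2.COLOR_RGB2HSV)
m=((hsv[...,1]<50)&(hsv[...,2]>150)).astype(np.uint8)
m[:,:210]=0;m[:,335:]=0;m[:205]=0;m[300:]=0
n,l,s,c=cv2.connectedComponentsWithStats(m); k=1+np.argmax(s[1:,4]); 
cn=max(cv2.findContours((l==k).astype(np.uint8),0,2)[0],key=cv2.contourArea)
r=cv2.minAreaRect(cn); bx=cv2.boxPoints(r); print(r)
P=np.array([onz(a,p,60) for p in bx]);print(P[:,:2]); e=P-np.roll(P,1,0); print(np.linalg.norm(e,axis=1),np.degrees(np.arctan2(e[:,1],e[:,0])),P.mean(0))
for uv in[(255,246),(298,261)]: print(onz(a,uv,65))
x=cv2.resize(a['image'][195:305,205:345],None,fx=5,fy=5,interpolation=2)
b=get('scene'); y=cv2.resize(b['image'][205:300,225:385],None,fx=4,fy=4,interpolation=2)
cv2.imwrite('pics/ct.png',x[:,:,::-1]);cv2.imwrite('pics/cs.png',y[:,:,::-1])
E
```

```text
((274.841796875, 252.33238220214844), (91.41558837890625, 59.09602355957031), 20.09522819519043)
[[448.56 199.34]
 [562.03 159.4 ]
 [497.81 -16.65]
 [385.72  25.2 ]]
[185.14 120.29 187.4  119.65] [  70.16  -19.39 -110.04  159.53] [473.53  91.83  60.  ]
[485.7  131.95  65.  ]
[455.52  44.69  65.  ]
```

View pics/ct.png

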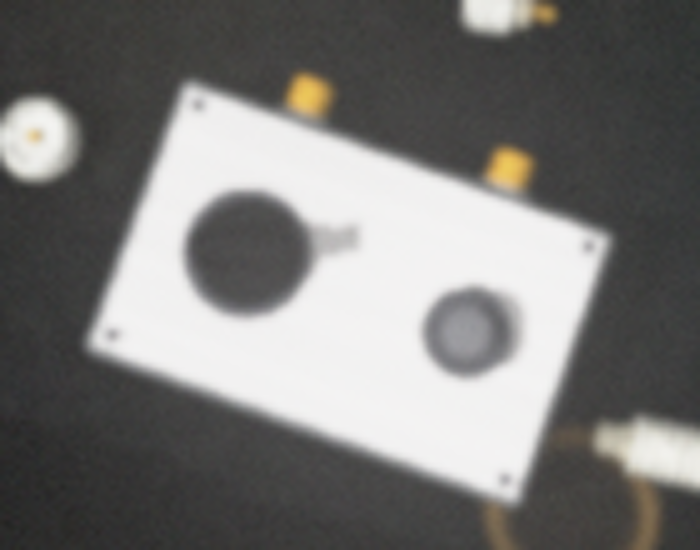

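Request:
{"name": "apply_moves", "arguments": {
  "commands": [
    [[-0.6, 0, -0.7, 0, 0, 0], [-0.6, 0, -0.7, 0, 0, 0], [-0.6, 0, -0.7, 0, 0, 0], [-0.6, 0, -0.7, 0, 0, 0], [-0.6, 0, -0.7, 0, 0, 0], [-0.6, 0, -0.7, 0, 0, 0], [-0.6, 0, -0.7, 0, 0, 0], [-0.6, 0, -0.7, 0, 0, 0]]
  ]
}}

```text
clock: 0.92
eef_pos: [390.5, 325.7, 227.4]
tool_rot: [-1.564, -0.004, 1.167]
force: [0.9, 0.3, -1.3]
width: 85.6
```

Request:
{"name": "apply_moves", "arguments": {
  "commands": [
    [[-0.58, 0, -0.69, 0, 0, 0], [-0.58, 0, -0.69, 0, 0, 0], [-0.58, 0, -0.69, 0, 0, 0], [-0.58, 0, -0.69, 0, 0, 0], [-0.58, 0, -0.69, 0, 0, 0], [-0.58, 0, -0.69, 0, 0, 0], [0, 0, 0, 0, 0, 0], [0, 0, 0, 0, 0, 0]]
  ]
}}

```text
clock: 1.58
eef_pos: [495.1, 111.7, 226.9]
tool_rot: [-1.57, -0.003, 1.152]
force: [-0.2, 1.2, -0.5]
width: 85.7
```

```bash
python3 - <<'E'
from h import *
a=get('wrist','w1.png'); s=readout.read_state(); print(s['eef_pos'],s['tool_rot'],s['force'],s['torque'],s['qpos'])
print(ray(a,(280,210)), proj(a,[[488.8,134.1,62],[456.5,44.8,65],s['eef_pos']]))
E
```

```text
[495.41240929 110.89909206 226.9889236 ] [-1.57143335 -0.00188315  1.15160189] [-0.36115331 -1.78208293  0.70705475] [-0.0716351  -0.05402123  0.04507199] [-0.32006916  0.43128038  0.06381414  1.91661221 -0.03891001  0.79317041
  0.91677677]
(array([426.60935737, 141.9865368 , 369.81039053]), array([ 0.27362346, -0.13468552, -0.95254666])) [[304.1701806  169.19030633]
 [198.40474451 177.44149186]
 [283.24698064 272.11296894]]
```

View pics/w1.png

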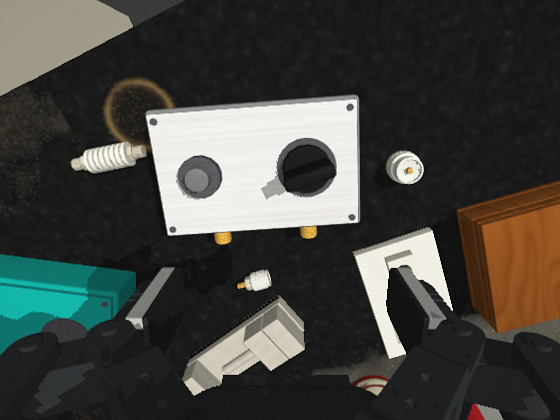

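The wrist view shows the panel with the key at about (197,177) and the knob skirt at about (306,168), its bar tilted up to the right. I'll measure the bar on a contrast-stretched crop.

```bash
python3 - <<'E'
from h import *
a=get('wrist'); g=cv2.cvtColor(a['image'],cv2.COLOR_RGB2GRAY)[125:210,260:350]
x=np.clip(g.astype(float)*4,0,255).astype(np.uint8)
cv2.imwrite('pics/wk.png',cv2.resize(x,None,fx=6,fy=6,interpolation=cv2.INTER_NEAREST))
print(g[20:66:4,10:80:3])
E
```

```text
[[237 237 237 238 238 238  80  89  93  78  11  19  26  30  22  18  67  89
   90  89 243 239 239 240]
 [240 239 239 240 238  85  88  70  17  36  32  31  34  32  29  33  33  30
   82  91  86 244 237 237]
 [239 239 239 227  84  88  34  30  30  30  30  31  32  31  32  32  30  30
   32  56  92 103 240 237]
 [241 241 243  94  89  55  27  30  29  31  30  32  30  33  32  32  31  26
   18  17  85  92 196 239]
 [237 238 234  89  77  13  29  29  30  29  30  30  32  28  21  14  20  19
   19  17  13  86 106 237]
 [235 235 216  89  57  29  29  31  29  29  20  15  15  16  18  17  16  17
   23  29  33  32  98 239]
 [239 238 227  52  58  30  24  18  14  14  16  20  17  15  20  28  30  35
   38  37  37  35  83 240]
 [239 239 238  76  58  10  19  16  14  16  23  25  31  35  35  35  35  33
   32  30  33  30  44 236]
 [241 243 158 123  59  10  21  22  30  31  32  34  32  32  29  32  31  29
   29  24  36  68 243 237]
 [155 158 158 158  51  20  32  32  28  29  28  29  28  31  30  25  22  23
   28  51  89 194 239 239]
 [165 163 163 164 164  37  28  31  28  28  27  25  25  26  31  30  28  27
   59  90 192 239 238 238]
 [161 162 161 162 161 166  13  24  24  28  29  30  31  29  29  27  63  91
   94 243 235 235 235 235]]
```

View pics/wk.png

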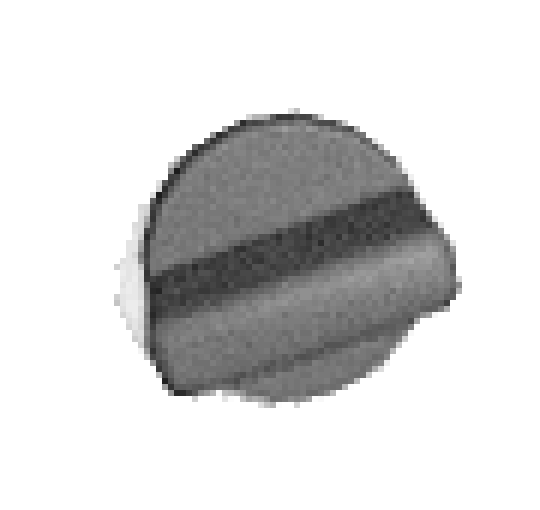

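The crop shows the bar's top face as the lighter band, with its upper edge from (155,320) to (430,233) and its lower edge from (180,392) to (420,322). I'll turn those into positions.

```bash
python3 - <<'E'
from h import *
a=get('wrist')
P=[onz(a,(260+(u+.5)/6-.5,125+(v+.5)/6-.5),105.5)[:2] for u,v in[(155,320),(430,233),(180,392),(420,322),(457,290)]]
print(P)
for i,j in((0,1),(2,3)): d=P[j]-P[i]; print(np.degrees(np.arctan2(*d[::-1])),np.linalg.norm(d))
d=P[1]-P[0];d/=np.linalg.norm(d);n=np.array([-d[1],d[0]]);print('thick',[(p-P[0])@n for p in P],[(p-P[0])@d for p in P])
# panel & key
hsv=cv2.cvtColor(a['image'],cv2.COLOR_RGB2HSV)
m=((hsv[...,1]<40)&(hsv[...,2]>140)).astype(np.uint8);m[:85]=0;m[240:]=0;m[:,:140]=0;m[:,372:]=0
n_,l,s,c=cv2.connectedComponentsWithStats(m);k=1+np.argmax(s[1:,4])
cn=max(cv2.findContours((l==k).astype(np.uint8),0,2)[0],key=cv2.contourArea)
q=cv2.approxPolyDP(cv2.convexHull(cn),8,True)[:,0];print(q)
W=np.array([onz(a,p,60)[:2] for p in q]);e=np.roll(W,-1,0)-W;print(W,np.linalg.norm(e,axis=1),np.degrees(np.arctan2(e[:,1],e[:,0])),W.mean(0))
g=hsv[...,2]; sub=((g[145:205,165:230]<100)).astype(np.uint8); print('keyring',cv2.minEnclosingCircle(np.argwhere(sub)[:,::-1].astype(np.float32)))
# skirt ellipse
E
for f in 1; do python3 - <<'E'
import cv2;im=cv2.imread('pics/w1.png')
cv2.imwrite('pics/key.png',cv2.resize(im[145:210,165:235],None,fx=5,fy=5))
E
done
```

```text
[array([480.05958823, 119.94796965]), array([483.93908866, 156.71232955]), array([490.18199443, 119.04503498]), array([494.2298633 , 151.23334895]), array([492.24786589, 157.16042989])]
83.9762468015473 36.96848229109384
82.83234672909511 32.44183716189881
thick [np.float64(0.0), np.float64(-1.6487597031863745e-17), np.float64(-10.16126973042612), np.float64(-10.808922226388262), np.float64(-8.215876115929914)] [np.float64(0.0), np.float64(36.968482291093835), np.float64(0.1643038578863018), np.float64(32.59967567144245), np.float64(38.28603778793905)]
[[357  98]
 [357 222]
 [167 234]
 [147 112]]
[[450.4907518  199.95072677]
 [555.8363963  160.76808072]
 [493.46876696  -9.62201847]
 [388.07616113  30.58596574]] [112.39655051 181.44560367 112.80196523 180.49931692] [ -20.40236605 -110.10406489  159.11781248   69.77006295] [471.96801905  95.42068869]
keyring ((33.9549560546875, 31.157657623291016), 21.84104347229004)
```

View pics/key.png

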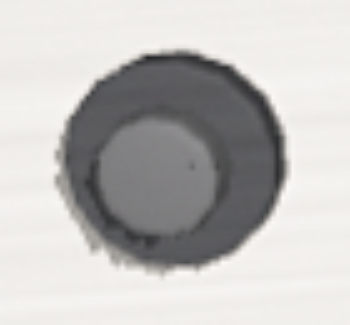

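Key top is at about (196.5,180). Unit yaw and size agree with the given geometry to within a few mm. The knob axis is at about (487.4,137) and the bar direction is 83.4°. Next I turn the tool so the jaws close across the bar, at yaw −6.6°.

Request:
{"name": "apply_moves", "arguments": {
  "commands": [
    [[0, 0, 0, 0, 0.95, 0], [0, 0, 0, 0, 0.95, 0], [0, 0, 0, 0, 0.95, 0], [0, 0, 0, 0, 0.95, 0], [0, 0, 0, 0, 0.95, 0], [0, 0, 0, 0, 0.95, 0], [0, 0, 0, 0, 0.95, 0], [0, 0, 0, 0, 0.95, 0]]
  ]
}}

```text
clock: 2.4
eef_pos: [488.5, 129.8, 226.7]
tool_rot: [-1.561, -0.002, 0.489]
force: [-0.1, 0.5, -0.0]
width: 85.2
```

Request:
{"name": "apply_moves", "arguments": {
  "commands": [
    [[0, 0, 0, 0, 0.95, 0], [0, 0, 0, 0, 0.95, 0], [0, 0, 0, 0, 0.95, 0], [0, 0, 0, 0, 0.95, 0], [0, 0, 0, 0, 0.95, 0], [0, 0, 0, 0, 0.95, 0], [0, 0, 0, 0, 0.95, 0], [0, 0, 0, 0, 0, 0]]
  ]
}}

```text
clock: 3.07
eef_pos: [481.5, 147.7, 226.2]
tool_rot: [-1.556, 0.009, -0.093]
force: [-0.2, -0.0, -0.4]
width: 85.5
```

Request:
{"name": "apply_moves", "arguments": {
  "commands": [
    [[0.17, 0, -0.25, -0.17, 0.26, -0.1], [0, 0, 0, 0, 0, 0], [0, 0.9, 0, 0, 0, 0], [0, 0.9, 0, 0, 0, 0], [0, 0, 0, 0, 0, 0]]
  ]
}}

```text
clock: 3.48
eef_pos: [489.5, 141.5, 154.2]
tool_rot: [-1.568, -0.007, -0.1]
force: [-0.7, -1.2, -0.4]
width: 85.1
```

Request:
{"name": "apply_moves", "arguments": {
  "commands": [
    [[-0.04, 0, -0.12, 0, 0.18, 0.08], [0, 0, 0, 0, 0, 0], [0, 0, 0, 0, 0, 0]]
  ]
}}

```text
clock: 3.73
eef_pos: [487.6, 136.3, 155.7]
tool_rot: [-1.568, 0.002, -0.116]
force: [-0.1, 0.4, 0.1]
width: 85.2
```

```bash
python3 - <<'E'
from h import *
a=get('wrist','w2.png'); s=readout.read_state(); print(s['eef_pos'],s['tool_rot'],s['force'],s['torque'])
c=proj(a,[[487.4,137,105.5]])[0]; print(c)
u,v=int(c[0])-60,int(c[1])-45
print(u,v)
g=cv2.cvtColor(a['image'],cv2.COLOR_RGB2GRAY)[v:v+100,u:u+120]
x=np.clip(g.astype(float)*4,0,255).astype(np.uint8)
cv2.imwrite('pics/wk2.png',cv2.resize(x,None,fx=5,fy=5,interpolation=cv2.INTER_NEAREST))
E
```

```text
[487.79977051 136.09999579 155.98707123] [-1.56802255e+00  1.24736449e-03 -1.15709221e-01] [ 0.29266372 -0.30375839 -0.09615081] [-0.03283163  0.02799673 -0.02466283]
[284.61761561 230.82620213]
224 185
```

View pics/wk2.png

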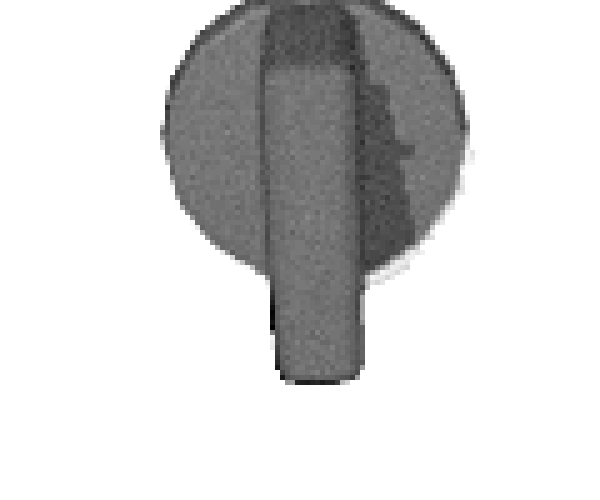

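This crop shows the bar's top face from (310,65) to (321,382) along its centre line.

```bash
python3 - <<'E'
from h import *
a=get('wrist')
A,B=[onz(a,(224+u/5-.4,185+v/5-.4),105.5)[:2] for u,v in((310,65),(321,382))]
d=B-A; print(A,B,(A+B)/2,np.linalg.norm(d),np.degrees(np.arctan2(d[1],d[0])))
E
```

```text
[490.63886616 157.06699167] [487.33138196 116.92039502] [488.98512406 136.99369335] 40.28261007747422 -94.70968640273445
```

Request:
{"name": "apply_moves", "arguments": {
  "commands": [
    [[0.02, 0, 0.02, 0, -0.3, 0], [0, 0.6, 0, 0, 0, 0], [0, 0.6, 0, 0, 0, 0], [0, 0.5, 0, 0, 0, 0], [0, 0, 0, 0, 0, 0]]
  ]
}}

```text
clock: 4.25
eef_pos: [494.9, 139.9, 92.4]
tool_rot: [-1.561, -0.013, -0.081]
force: [-0.4, -0.2, -0.3]
width: 85.1
```

Request:
{"name": "apply_moves", "arguments": {
  "commands": [
    [[-0.15, 0.1, -0.08, -0.11, 0.05, 0.15], [0, 0.15, 0, 0, 0, 0], [0, 0.15, 0, 0, 0, 0], [0, 0, 0, 0, 0, 0]]
  ]
}}

```text
clock: 4.58
eef_pos: [490.3, 137.7, 78.3]
tool_rot: [-1.569, -0.003, -0.083]
force: [-0.6, -0.8, -0.2]
width: 85.3
```

Request:
{"name": "apply_moves", "arguments": {
  "commands": [
    [[-0.04, 0.12, -0.02, 0, 0.05, 0], [0, 0, 0, 0, 0, 0], [0, 0, 0, 0, 0, 0]]
  ]
}}

```text
clock: 4.83
eef_pos: [489.6, 137.3, 74.2]
tool_rot: [-1.568, -0.006, -0.088]
force: [0.0, 0.7, 0.8]
width: 85.9
```

Request:
{"name": "apply_moves", "arguments": {
  "commands": [
    [[0, 0, 0, 0, 0, 0], [0, 0, 0, 0, 0, 0], [0, 0, 0, 0, 0, 0], [0, 0, 0, 0, 0, 0], [0, 0, 0, 0, 0, 0], [0, 0, 0, 0, 0, 0], [0, 0, 0, 0, 0, 0], [0, 0, 0, 0, 0, 0]]
  ],
  "claw": 5
}}

```text
clock: 5.5
eef_pos: [488.3, 137.7, 75.2]
tool_rot: [-1.567, -0.004, -0.087]
force: [0.9, 0.1, -2.2]
width: 11.3
```

```bash
cat > st.py <<'E'
from h import *
s=readout.read_state(); np.set_printoptions(precision=3,suppress=True)
print(s['clock'],s['eef_pos'],np.degrees(s['tool_rot']),'F',s['force'],'T',s['torque'],s['width'],s['qpos'][6])
E
python3 st.py
```

```text
5.5 [488.31  137.692  75.237] [-89.808  -0.201  -4.982] F [ 0.948  0.067 -2.217] T [-0.046 -0.148  0.025] 11.333690714069444 -0.03206597837502351
```

Request:
{"name": "apply_moves", "arguments": {
  "commands": [
    [[0, 0, 0, 0, -0.6, 0], [0, 0, 0, 0, -0.6, 0]]
  ]
}}

```text
clock: 5.67
eef_pos: [488.2, 137.7, 75.2]
tool_rot: [-1.568, -0.004, 0.018]
force: [0.2, -1.0, 1.0]
width: 11.4
```

```bash
python3 st.py
```

```text
5.6667 [488.214 137.719  75.233] [-89.831  -0.204   1.052] F [ 0.155 -1.015  1.041] T [ 0.099  0.438 -0.58 ] 11.38243778646218 0.03527048309380269
```

Request:
{"name": "apply_moves", "arguments": {
  "commands": [
    [[0, 0, 0, 0, -0.6, 0], [0, 0, 0, 0, -0.6, 0]]
  ]
}}

```text
clock: 5.83
eef_pos: [488.0, 137.7, 75.2]
tool_rot: [-1.568, -0.003, 0.127]
force: [0.3, -1.7, -3.3]
width: 11.0
```

```bash
python3 st.py
```

```text
5.8333 [487.974 137.711  75.206] [-89.841  -0.188   7.249] F [ 0.297 -1.65  -3.276] T [-0.212  0.213 -0.002] 11.020761054569304 0.10393408334966713
```

Request:
{"name": "apply_moves", "arguments": {
  "commands": [
    [[0, 0, 0, 0, -0.6, 0], [0, 0, 0, 0, -0.6, 0]]
  ]
}}

```text
clock: 6.0
eef_pos: [487.8, 137.7, 75.2]
tool_rot: [-1.568, -0.003, 0.237]
force: [-0.6, -0.4, 1.6]
width: 10.8
```

```bash
python3 st.py
```

```text
6.0 [487.769 137.656  75.203] [-89.861  -0.18   13.577] F [-0.569 -0.377  1.648] T [0.143 0.092 0.098] 10.77508370878699 0.17361679806886177
```

Request:
{"name": "apply_moves", "arguments": {
  "commands": [
    [[0, 0, 0, 0, -0.6, 0], [0, 0, 0, 0, -0.6, 0]]
  ]
}}

```text
clock: 6.17
eef_pos: [487.6, 137.7, 75.2]
tool_rot: [-1.568, -0.003, 0.346]
force: [-0.5, -0.2, 0.3]
width: 11.4
```

```bash
python3 st.py
```

```text
6.1667 [487.582 137.672  75.208] [-89.867  -0.173  19.834] F [-0.528 -0.212  0.289] T [ 0.094  0.278 -0.129] 11.373223905363181 0.24238489218410755
```

Request:
{"name": "apply_moves", "arguments": {
  "commands": [
    [[0, 0, 0, 0, -0.4, 0], [0, 0, 0, 0, -0.4, 0], [0, 0, 0, 0, 0, 0]]
  ]
}}

```text
clock: 6.42
eef_pos: [487.5, 137.6, 75.2]
tool_rot: [-1.568, -0.003, 0.421]
force: [-0.8, -0.7, 0.6]
width: 11.3
```

```bash
python3 st.py
```

```text
6.4167 [487.479 137.611  75.213] [-89.845  -0.168  24.096] F [-0.77  -0.653  0.65 ] T [0.168 0.154 0.035] 11.283394534313889 0.28947940527865523
```

Request:
{"name": "apply_moves", "arguments": {
  "commands": [
    [[0, 0, 0, 0, -0.4, 0], [0, 0, 0, 0, -0.4, 0], [0, 0, 0, 0, 0, 0]]
  ]
}}

```text
clock: 6.67
eef_pos: [487.3, 137.5, 75.2]
tool_rot: [-1.568, -0.003, 0.496]
force: [-0.5, 1.5, 6.1]
width: 11.2
```

```bash
python3 st.py
```

```text
6.6667 [487.344 137.497  75.204] [-89.863  -0.158  28.445] F [-0.546  1.452  6.12 ] T [0.667 0.365 0.049] 11.15671986160933 0.33701486491025073
```

Request:
{"name": "apply_moves", "arguments": {
  "commands": [
    [[0, 0, 0, 0, -0.4, 0], [0, 0, 0, 0, -0.4, 0], [0, 0, 0, 0, 0, 0]]
  ]
}}

```text
clock: 6.92
eef_pos: [487.2, 137.4, 75.2]
tool_rot: [-1.569, -0.003, 0.575]
force: [-1.8, 0.8, 4.9]
width: 11.3
```

```bash
python3 st.py
```

```text
6.9167 [487.227 137.427  75.205] [-89.895  -0.151  32.967] F [-1.77   0.754  4.873] T [0.5   0.185 0.206] 11.25266527796894 0.38600441893003123
```

Request:
{"name": "apply_moves", "arguments": {
  "commands": [
    [[0, 0, 0, 0, -0.4, 0], [0, 0, 0, 0, 0, 0]]
  ]
}}

```text
clock: 7.08
eef_pos: [487.2, 137.4, 75.2]
tool_rot: [-1.569, -0.003, 0.615]
force: [0.2, -0.9, -1.0]
width: 11.3
```

```bash
python3 st.py
```

```text
7.0833 [487.174 137.409  75.21 ] [-89.904  -0.152  35.213] F [ 0.163 -0.939 -1.035] T [-0.173  0.02   0.169] 11.301483221404597 0.4104878278045868
```

Request:
{"name": "apply_moves", "arguments": {
  "commands": [
    [[0, 0, 0, 0, -0.4, 0], [0, 0, 0, 0, -0.4, 0], [0, 0, 0, 0, 0, 0]]
  ]
}}

```text
clock: 7.33
eef_pos: [487.1, 137.3, 75.2]
tool_rot: [-1.569, -0.003, 0.69]
force: [-1.1, 0.3, 2.3]
width: 10.9
```

```bash
python3 st.py
```

```text
7.3333 [487.057 137.347  75.187] [-89.9    -0.147  39.518] F [-1.089  0.272  2.294] T [ 0.096  0.219 -0.145] 10.920320557050992 0.4576444043749353
```

Request:
{"name": "apply_moves", "arguments": {
  "commands": [
    [[0, 0, 0, 0, -0.4, 0], [0, 0, 0, 0, 0, 0]]
  ]
}}

```text
clock: 7.5
eef_pos: [487.0, 137.3, 75.2]
tool_rot: [-1.569, -0.003, 0.726]
force: [-0.3, -0.7, 1.1]
width: 11.4
```

```bash
python3 st.py
```

```text
7.5 [487.042 137.295  75.183] [-89.883  -0.156  41.592] F [-0.272 -0.664  1.06 ] T [ 0.195  0.266 -0.433] 11.41389914955028 0.4808267233516976
```

Request:
{"name": "apply_moves", "arguments": {
  "commands": [
    [[0, 0, 0, 0, -0.3, 0], [0, 0, 0, 0, 0, 0]]
  ]
}}

```text
clock: 7.67
eef_pos: [487.0, 137.3, 75.2]
tool_rot: [-1.568, -0.003, 0.753]
force: [-1.6, 0.6, 5.7]
width: 11.0
```

```bash
python3 st.py
```

```text
7.6667 [486.991 137.266  75.212] [-89.862  -0.164  43.129] F [-1.63   0.602  5.701] T [ 0.555  0.545 -0.432] 10.972751405574119 0.4981024510585604
```

```bash
cat > tz.py <<'E'
from h import *
T=[]
for i in range(6):
    eyes.get_image('top'); s=readout.read_state(); T.append(s['torque'][2])
print(s['clock'],np.degrees(s['tool_rot']).round(2),s['eef_pos'].round(1),s['force'].round(1),np.round(T,2),'mean %.3f'%np.mean(T))
E
python3 tz.py
```

```text
7.9667 [-89.87  -0.16  43.07] [487.  137.3  75.2] [-1.3  1.9  6.7] [-0.41 -0.48 -0.4  -0.43 -0.43 -0.46] mean -0.434
```

Request:
{"name": "apply_moves", "arguments": {
  "commands": [
    [[0, 0, 0, 0, -0.3, 0], [0, 0, 0, 0, 0, 0]]
  ]
}}

```text
clock: 8.13
eef_pos: [486.9, 137.2, 75.2]
tool_rot: [-1.569, -0.003, 0.78]
force: [-0.2, -0.8, -2.2]
width: 11.3
```

```bash
python3 tz.py
```

```text
8.4333 [-89.88  -0.15  44.59] [487.  137.3  75.2] [ 0.5 -1.4 -2.8] [-0.51 -0.55 -0.52 -0.53 -0.54 -0.5 ] mean -0.525
```

Request:
{"name": "apply_moves", "arguments": {
  "commands": [
    [[0, 0, 0, 0, -0.25, 0], [0, 0, 0, 0, 0, 0]]
  ]
}}

```text
clock: 8.6
eef_pos: [486.9, 137.2, 75.2]
tool_rot: [-1.569, -0.003, 0.802]
force: [-1.4, -1.4, 2.2]
width: 11.0
```

```bash
python3 tz.py
```

```text
8.9 [-89.89  -0.15  45.86] [486.9 137.2  75.2] [-1.7  0.3  5.2] [-0.53 -0.58 -0.49 -0.55 -0.51 -0.56] mean -0.537
```

Request:
{"name": "apply_moves", "arguments": {
  "commands": [
    [[0, 0, 0, 0, -0.25, 0], [0, 0, 0, 0, 0, 0]]
  ]
}}

```text
clock: 9.07
eef_pos: [486.9, 137.2, 75.2]
tool_rot: [-1.569, -0.003, 0.824]
force: [-2.5, 0.4, 1.1]
width: 11.4
```

```bash
python3 tz.py
```

```text
9.3667 [-89.89  -0.14  47.14] [486.9 137.2  75.2] [-1.   0.2 -0.8] [-0.58 -0.6  -0.62 -0.57 -0.58 -0.63] mean -0.595
```

```bash
sed -i 's/range(6)/range(2)/' tz.py
```

Request:
{"name": "apply_moves", "arguments": {
  "commands": [
    [[0, 0, 0, 0, 0.6, 0], [0, 0, 0, 0, 0.5, 0], [0, 0, 0, 0, 0, 0]]
  ]
}}

```text
clock: 9.62
eef_pos: [487.0, 137.3, 75.2]
tool_rot: [-1.569, -0.002, 0.725]
force: [0.7, -1.2, -4.6]
width: 10.9
```

```bash
python3 tz.py
```

```text
9.7167 [-89.89  -0.14  41.65] [487.  137.3  75.2] [ 0.5 -0.8 -2.7] [-0.45 -0.37] mean -0.408
```

Request:
{"name": "apply_moves", "arguments": {
  "commands": [
    [[0, 0, 0, 0, 0.6, 0], [0, 0, 0, 0, 0, 0]]
  ]
}}

```text
clock: 9.88
eef_pos: [487.1, 137.4, 75.2]
tool_rot: [-1.569, -0.002, 0.678]
force: [-0.3, 0.3, 0.8]
width: 11.2
```

```bash
python3 tz.py
```

```text
9.9833 [-89.9   -0.14  38.95] [487.1 137.4  75.2] [-0.5 -0.3  1.8] [-0.09 -0.09] mean -0.092
```

Request:
{"name": "apply_moves", "arguments": {
  "commands": [
    [[0, 0, 0, 0, 0.6, 0], [0, 0, 0, 0, 0, 0]]
  ]
}}

```text
clock: 10.15
eef_pos: [487.1, 137.4, 75.2]
tool_rot: [-1.569, -0.002, 0.632]
force: [-0.1, 0.1, 3.3]
width: 11.3
```

```bash
python3 tz.py
```

```text
10.25 [-89.9   -0.14  36.27] [487.1 137.4  75.2] [-0.6 -1.1  2.8] [0.03 0.1 ] mean 0.064
```

Request:
{"name": "apply_moves", "arguments": {
  "commands": [
    [[0, 0, 0, 0, 0.6, 0], [0, 0, 0, 0, 0, 0]]
  ]
}}

```text
clock: 10.42
eef_pos: [487.2, 137.4, 75.2]
tool_rot: [-1.569, -0.002, 0.584]
force: [-2.0, -0.7, 4.1]
width: 11.3
```

```bash
python3 tz.py
```

```text
10.5167 [-89.91  -0.15  33.58] [487.2 137.4  75.2] [ 0.3 -1.2 -3.2] [0.14 0.23] mean 0.186
```

Request:
{"name": "apply_moves", "arguments": {
  "commands": [
    [[0, 0, 0, 0, 0.6, 0], [0, 0, 0, 0, 0, 0]]
  ]
}}

```text
clock: 10.68
eef_pos: [487.3, 137.5, 75.2]
tool_rot: [-1.569, -0.003, 0.536]
force: [-1.6, 1.6, 4.3]
width: 11.1
```

```bash
python3 tz.py
```

```text
10.7833 [-89.9   -0.15  30.82] [487.3 137.5  75.2] [-1.7  0.7  4.5] [0.12 0.13] mean 0.124
```

Request:
{"name": "apply_moves", "arguments": {
  "commands": [
    [[0, 0, 0, 0, 0.6, 0], [0, 0, 0, 0, 0, 0]]
  ]
}}

```text
clock: 10.95
eef_pos: [487.4, 137.5, 75.2]
tool_rot: [-1.569, -0.003, 0.487]
force: [0.2, -0.5, 3.2]
width: 11.1
```

```bash
python3 tz.py
```

```text
11.05 [-89.88  -0.16  28.03] [487.4 137.5  75.2] [ 0.9 -3.1 -4.1] [0.05 0.04] mean 0.045
```

Request:
{"name": "apply_moves", "arguments": {
  "commands": [
    [[0, 0, 0, 0, 0.6, 0], [0, 0, 0, 0, 0, 0]]
  ]
}}

```text
clock: 11.22
eef_pos: [487.4, 137.6, 75.2]
tool_rot: [-1.568, -0.003, 0.438]
force: [-0.6, -0.1, -3.0]
width: 10.9
```

```bash
python3 tz.py
```

```text
11.3167 [-89.86  -0.16  25.23] [487.5 137.6  75.2] [-1.3  0.5  3.1] [-0.08 -0.02] mean -0.055
```

Request:
{"name": "apply_moves", "arguments": {
  "commands": [
    [[0, 0, 0, 0, 0.6, 0], [0, 0, 0, 0, 0, 0]]
  ]
}}

```text
clock: 11.48
eef_pos: [487.5, 137.6, 75.2]
tool_rot: [-1.568, -0.003, 0.389]
force: [-1.7, 1.4, 6.9]
width: 11.3
```

```bash
python3 tz.py
```

```text
11.5833 [-89.84  -0.16  22.41] [487.5 137.6  75.2] [-1.4  0.4  4.1] [-0.16 -0.14] mean -0.150
```

Request:
{"name": "apply_moves", "arguments": {
  "commands": [
    [[0, 0, 0, 0, 0.6, 0], [0, 0, 0, 0, 0, 0]]
  ]
}}

```text
clock: 11.75
eef_pos: [487.6, 137.6, 75.2]
tool_rot: [-1.568, -0.003, 0.34]
force: [0.2, 0.0, 1.9]
width: 10.9
```

```bash
python3 tz.py
```

```text
11.85 [-89.82  -0.17  19.6 ] [487.6 137.7  75.2] [0.3 1.4 1.9] [-0.3  -0.26] mean -0.279
```

Request:
{"name": "apply_moves", "arguments": {
  "commands": [
    [[0, 0, 0, 0, 0.9, 0], [0, 0, 0, 0, 0, 0]]
  ]
}}

```text
clock: 12.02
eef_pos: [487.7, 137.7, 75.2]
tool_rot: [-1.568, -0.003, 0.266]
force: [-0.7, -0.4, 2.5]
width: 10.9
```

```bash
python3 tz.py
```

```text
12.1167 [-89.81  -0.17  15.41] [487.7 137.7  75.2] [-1.7 -0.1  1.6] [0.02 0.07] mean 0.042
```

Request:
{"name": "apply_moves", "arguments": {
  "commands": [
    [[0, 0, 0, 0, 0.9, 0], [0, 0, 0, 0, 0, 0]]
  ]
}}

```text
clock: 12.28
eef_pos: [487.8, 137.7, 75.2]
tool_rot: [-1.567, -0.003, 0.195]
force: [-1.9, 1.2, 2.1]
width: 11.1
```

```bash
python3 tz.py
```

```text
12.3833 [-89.81  -0.17  11.32] [487.8 137.7  75.2] [-1.5  1.6  7.6] [0.14 0.23] mean 0.185
```

Request:
{"name": "apply_moves", "arguments": {
  "commands": [
    [[0, 0, 0, 0, 0.9, 0], [0, 0, 0, 0, 0, 0]]
  ]
}}

```text
clock: 12.55
eef_pos: [487.9, 137.7, 75.2]
tool_rot: [-1.567, -0.003, 0.122]
force: [-1.1, 0.0, 5.2]
width: 11.3
```

```bash
python3 tz.py
```

```text
12.65 [-89.79  -0.17   7.14] [488.  137.7  75.2] [ 0.8 -1.6 -0. ] [ 0.04 -0.02] mean 0.006
```

Request:
{"name": "apply_moves", "arguments": {
  "commands": [
    [[0, 0, 0, 0, 0.9, 0], [0, 0, 0, 0, 0, 0]]
  ]
}}

```text
clock: 12.82
eef_pos: [488.1, 137.7, 75.2]
tool_rot: [-1.566, -0.003, 0.048]
force: [-0.3, -1.1, -3.1]
width: 10.9
```

```bash
python3 tz.py
```

```text
12.9167 [-89.75  -0.18   2.93] [488.1 137.7  75.2] [ 0.3 -1.5 -4.2] [-0.14 -0.08] mean -0.107
```

Request:
{"name": "apply_moves", "arguments": {
  "commands": [
    [[0, 0, 0, 0, 0.9, 0], [0, 0, 0, 0, 0, 0]]
  ]
}}

```text
clock: 13.08
eef_pos: [488.2, 137.7, 75.2]
tool_rot: [-1.566, -0.003, -0.025]
force: [-0.5, 1.3, 5.4]
width: 11.0
```

```bash
python3 tz.py
```

```text
13.1833 [-89.72  -0.16  -1.27] [488.2 137.7  75.2] [-1.   1.   2.6] [-0.18 -0.12] mean -0.152
```

Request:
{"name": "apply_moves", "arguments": {
  "commands": [
    [[0, 0, 0, 0, 0.9, 0], [0, 0, 0, 0, 0, 0]]
  ]
}}

```text
clock: 13.35
eef_pos: [488.3, 137.7, 75.2]
tool_rot: [-1.566, -0.003, -0.097]
force: [-1.0, 0.6, 2.2]
width: 11.0
```

```bash
python3 tz.py
```

```text
13.45 [-89.71  -0.16  -5.38] [488.4 137.7  75.2] [-0.7 -0.6  0.6] [0.04 0.06] mean 0.049
```

Request:
{"name": "apply_moves", "arguments": {
  "commands": [
    [[0, 0, 0, 0, 0.9, 0], [0, 0, 0, 0, 0, 0]]
  ]
}}

```text
clock: 13.62
eef_pos: [488.5, 137.7, 75.3]
tool_rot: [-1.566, -0.003, -0.168]
force: [-0.2, 2.0, 4.0]
width: 11.1
```

```bash
python3 tz.py
```

```text
13.7167 [-89.7   -0.16  -9.46] [488.5 137.7  75.2] [-0.5 -1.2 -5.6] [0.18 0.21] mean 0.198
```

Request:
{"name": "apply_moves", "arguments": {
  "commands": [
    [[0, 0, 0, 0, 0.9, 0], [0, 0, 0, 0, 0, 0]]
  ]
}}

```text
clock: 13.88
eef_pos: [488.6, 137.6, 75.2]
tool_rot: [-1.565, -0.002, -0.241]
force: [-0.7, 2.2, 6.8]
width: 11.3
```

```bash
python3 tz.py
```

```text
13.9833 [-89.68  -0.14 -13.63] [488.6 137.6  75.2] [-0.3  0.6  5.4] [0.02 0.05] mean 0.032
```

Request:
{"name": "apply_moves", "arguments": {
  "commands": [
    [[0, 0, 0, 0, 0.9, 0], [0, 0, 0, 0, 0, 0]]
  ]
}}

```text
clock: 14.15
eef_pos: [488.7, 137.6, 75.2]
tool_rot: [-1.565, -0.002, -0.315]
force: [-0.0, 0.8, 1.8]
width: 11.3
```

```bash
python3 tz.py
```

```text
14.25 [-89.65  -0.12 -17.85] [488.7 137.6  75.2] [-0.7  2.   1.4] [-0.1  -0.11] mean -0.104
```

Request:
{"name": "apply_moves", "arguments": {
  "commands": [
    [[0, 0, 0, 0, 0.9, 0], [0, 0, 0, 0, 0, 0]]
  ]
}}

```text
clock: 14.42
eef_pos: [488.9, 137.5, 75.2]
tool_rot: [-1.564, -0.002, -0.388]
force: [1.0, -0.8, -2.3]
width: 11.2
```

```bash
python3 tz.py
```

```text
14.5167 [-89.62  -0.1  -22.05] [488.9 137.6  75.2] [-0.2  0.8  2.4] [-0.15 -0.2 ] mean -0.173
```

Request:
{"name": "apply_moves", "arguments": {
  "commands": [
    [[0, 0, 0, 0, 0.9, 0], [0, 0, 0, 0, 0.7, 0], [0, 0, 0, 0, 0, 0]]
  ]
}}

```text
clock: 14.77
eef_pos: [489.0, 137.4, 75.2]
tool_rot: [-1.564, -0.001, -0.519]
force: [-0.6, 0.4, 1.1]
width: 11.0
```

```bash
python3 tz.py
```

```text
14.8667 [-8.961e+01 -8.000e-02 -2.962e+01] [489.  137.5  75.2] [-0.1 -1.2 -3.6] [0.23 0.2 ] mean 0.215
```

Request:
{"name": "apply_moves", "arguments": {
  "commands": [
    [[0, 0, 0, 0, 0.9, 0], [0, 0, 0, 0, 0, 0]]
  ]
}}

```text
clock: 15.03
eef_pos: [489.1, 137.3, 75.2]
tool_rot: [-1.564, -0.001, -0.592]
force: [-0.3, -1.1, -2.7]
width: 11.0
```

```bash
python3 tz.py
```

```text
15.1333 [-8.961e+01 -6.000e-02 -3.377e+01] [489.1 137.3  75.2] [-0.4 -0.8 -2.6] [0.05 0.03] mean 0.038
```

Request:
{"name": "apply_moves", "arguments": {
  "commands": [
    [[0, 0, 0, 0, 0.9, 0], [0, 0, 0, 0, 0, 0]]
  ]
}}

```text
clock: 15.3
eef_pos: [489.2, 137.2, 75.2]
tool_rot: [-1.564, -0.0, -0.666]
force: [-0.1, -0.6, 3.0]
width: 11.1
```

```bash
python3 tz.py
```

```text
15.4 [-8.958e+01 -3.000e-02 -3.797e+01] [489.2 137.3  75.2] [1.2 0.3 4.4] [-0.1  -0.04] mean -0.073
```

Request:
{"name": "apply_moves", "arguments": {
  "commands": [
    [[0, 0, 0, 0, 0.9, 0], [0, 0, 0, 0, 0, 0]]
  ]
}}

```text
clock: 15.57
eef_pos: [489.4, 137.2, 75.2]
tool_rot: [-1.563, 0.0, -0.739]
force: [0.3, -0.1, 0.4]
width: 10.7
```

```bash
python3 tz.py
```

```text
15.6667 [-8.956e+01  1.000e-02 -4.221e+01] [489.4 137.2  75.2] [ 0.6  0.3 -0. ] [-0.26 -0.26] mean -0.260
```

Request:
{"name": "apply_moves", "arguments": {
  "commands": [
    [[0, 0, 0, 0, 0.7, 0], [0, 0, 0, 0, 0, 0]]
  ]
}}

```text
clock: 15.83
eef_pos: [489.4, 137.1, 75.2]
tool_rot: [-1.563, 0.001, -0.794]
force: [-0.1, 0.5, 0.1]
width: 11.3
```

```bash
python3 tz.py
```

```text
15.9333 [-8.956e+01  3.000e-02 -4.537e+01] [489.4 137.1  75.2] [0.2 0.2 0.9] [-0.15 -0.07] mean -0.112
```

Request:
{"name": "apply_moves", "arguments": {
  "commands": [
    [[0, 0, 0, 0, 0, 0], [0, 0, 0, 0, 0, 0], [0, 0, 0, 0, 0, 0], [0, 0, 0, 0, 0, 0], [0, 0, 0, 0, 0, 0], [0, 0, 0, 0, 0, 0], [0, 0, 0, 0, 0, 0], [0, 0, 0, 0, 0, 0]]
  ],
  "claw": 60
}}

```text
clock: 16.6
eef_pos: [489.1, 137.4, 75.3]
tool_rot: [-1.563, 0.001, -0.784]
force: [0.2, 0.2, 0.1]
width: 60.0
```

Request:
{"name": "apply_moves", "arguments": {
  "commands": [
    [[0, -0.4, 0, 0, 0, 0], [0, -0.6, 0, 0, 0, 0], [0, -0.6, 0, 0, 0, 0], [0, -0.6, 0, 0, 0, 0], [0, 0, 0, 0, 0, 0]]
  ]
}}

```text
clock: 17.02
eef_pos: [487.4, 135.9, 165.1]
tool_rot: [-1.568, 0.003, -0.785]
force: [-0.1, 0.7, 0.3]
width: 60.2
```

```bash
python3 tz.py; python3 - <<'E'
from h import *
a=get('wrist','w3.png');print(proj(a,[[488,137,105.5],[455,47,75],[455,47,68]]))
E
```

```text
17.1167 [-90.08   0.35 -44.92] [485.3 136.1 162.1] [-0.3  0.1 -0.8] [-0.    0.02] mean 0.009
[[287.9706987  224.09209064]
 [340.00336773 317.10010223]
 [338.71951177 311.76165263]]
```

View pics/w3.png

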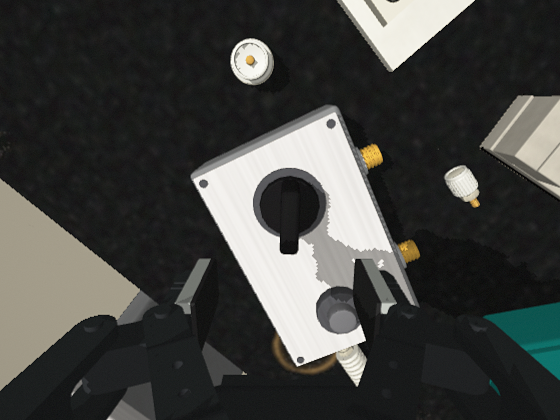

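The wrist view now shows the bar upright in the picture at (289,220), which is world yaw −45° and matches click four. The key is at about (342,315). Next I work out the key's position and height.

```bash
python3 - <<'E'
from h import *
import cv2
np.set_printoptions(precision=2,suppress=True)
# re-use camera model from w1: rebuild from w3's tool-relative calibration
a=get('wrist'); s=readout.read_state()
from scipy.spatial.transform import Rotation as Ro
def T(p,e): M=np.eye(4);M[:3,:3]=Ro.from_euler('xyz',e).as_matrix();M[:3,3]=p;return M
W=np.eye(4);W[:3,:3]=a['R'];W[:3,3]=a['t']
C=W@T(s['eef_pos'],s['tool_rot'])           # tool->cam
W1=C@np.linalg.inv(T([495.412,110.899,226.989],[-1.57143,-.00188,1.1516]))
b=dict(mtx=a['mtx'],R=W1[:3,:3],t=W1[:3,3])
print('check',ray(b,(280,210)))
for z in(60,62,66,70,74,78,82): print(z,'ring',onz(b,(199.0,176.2),z)[:2],'top',onz(b,(196.4,179.8),z)[:2])
t=get('top')
for z in(60,70,80): print(z,onz(t,(297.9,261.2),z)[:2])
print('rad ring px22 top px12 ->mm', np.linalg.norm(onz(b,(221,176),62)-onz(b,(199,176),62)),np.linalg.norm(onz(b,(208.4,180),72)-onz(b,(196.4,180),72)))
E
```

```text
check (array([426.29, 141.59, 370.39]), array([ 0.27, -0.14, -0.95]))
60 ring [455.44  43.36] top [457.43  39.61]
62 ring [455.25  44.  ] top [457.23  40.27]
66 ring [454.87  45.26] top [456.83  41.58]
70 ring [454.5   46.53] top [456.43  42.9 ]
74 ring [454.12  47.79] top [456.03  44.21]
78 ring [453.75  49.06] top [455.62  45.52]
82 ring [453.37  50.33] top [455.22  46.84]
60 [455.19  44.76]
70 [455.03  45.02]
80 [454.88  45.29]
rad ring px22 top px12 ->mm 19.8870710472304 10.530897453085467
```

Request:
{"name": "apply_moves", "arguments": {
  "commands": [
    [[0.26, 0, -0.53, 0, 0, 0], [0.26, 0, -0.53, 0, 0, 0], [0.26, 0, -0.53, 0, 0, 0], [0.26, 0, -0.53, 0, 0, 0], [0, 0, 0, 0, 0, 0], [0, 0, 0, 0, 0, 0], [0, 0, 0, 0, 0, 0]]
  ],
  "claw": 0
}}

```text
clock: 17.85
eef_pos: [448.6, 43.7, 153.9]
tool_rot: [-1.586, 0.014, -0.782]
force: [0.1, 1.2, -0.8]
width: 0.1
```

Request:
{"name": "apply_moves", "arguments": {
  "commands": [
    [[0, 0.4, 0, 0, 0, 0], [0, 0.4, 0, 0, 0, 0], [0, 0.4, 0, 0, 0, 0], [0, 0.2, 0, 0, 0, 0], [0, 0, 0, 0, 0, 0], [0, 0, 0, 0, 0, 0]]
  ]
}}

```text
clock: 18.35
eef_pos: [449.4, 48.8, 93.9]
tool_rot: [-1.586, 0.016, -0.774]
force: [-0.9, -0.6, -0.9]
width: 0.1
```

```bash
python3 st.py
```

```text
18.35 [449.358  48.763  93.876] [-90.843   0.89  -44.37 ] F [-0.867 -0.565 -0.928] T [ 0.009 -0.086  0.007] 0.08730958753516874 -0.32267025717160364
```

Request:
{"name": "apply_moves", "arguments": {
  "commands": [
    [[0.15, 0, 0.06, 0.17, 0, -0.18], [0, 0, 0, 0, 0, 0], [0, 0.1, 0, 0, 0, 0], [0, 0, 0, 0, 0, 0]]
  ]
}}

```text
clock: 18.68
eef_pos: [456.8, 47.9, 90.9]
tool_rot: [-1.568, -0.001, -0.772]
force: [-0.4, -0.6, -0.2]
width: -0.1
```

```bash
python3 - <<'E'
from h import *
a=get('scene'); s=readout.read_state(); print(s['eef_pos'],s['tool_rot'],s['force'])
w=get('wrist'); 
x=cv2.resize(a['image'][200:290,225:365],(560,360),interpolation=2); y=w['image'][150:420,:][:, :]
cv2.imwrite('pics/k1.png',np.vstack([x,cv2.resize(y,(560,230))])[:,:,::-1])
E
```

```text
[456.94408403  47.86729591  91.14048585] [-1.56809197e+00 -1.41424305e-03 -7.71893972e-01] [ 0.82850004 -0.2768766  -0.02234723]
```

View pics/k1.png

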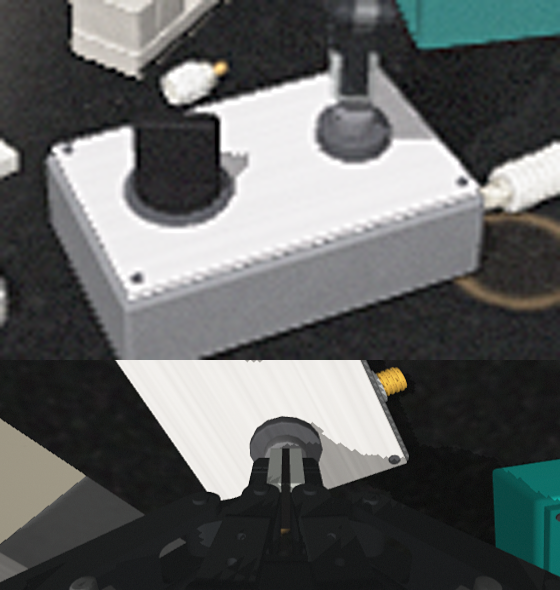

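The scene crop shows the closed fingertips over the key, and the wrist part agrees. I'll go down slowly and read the force at each step.

Request:
{"name": "apply_moves", "arguments": {
  "commands": [
    [[0, 0.1, -0.05, 0, 0, 0], [0, 0, 0, 0, 0, 0]]
  ]
}}

```text
clock: 18.95
eef_pos: [455.6, 46.5, 87.2]
tool_rot: [-1.568, -0.002, -0.771]
force: [0.4, 0.5, -0.5]
width: 0.2
```

Request:
{"name": "apply_moves", "arguments": {
  "commands": [
    [[0, 0.1, 0, 0, 0, 0], [0, 0, 0, 0, 0, 0]]
  ]
}}

```text
clock: 19.12
eef_pos: [455.5, 46.4, 82.9]
tool_rot: [-1.568, -0.002, -0.772]
force: [0.7, 0.8, -0.4]
width: 0.1
```

Request:
{"name": "apply_moves", "arguments": {
  "commands": [
    [[0, 0.08, 0, 0, 0, 0], [0, 0, 0, 0, 0, 0]]
  ]
}}

```text
clock: 19.28
eef_pos: [455.8, 46.4, 79.4]
tool_rot: [-1.567, -0.002, -0.772]
force: [-0.4, 0.4, 2.8]
width: -0.2
```

Request:
{"name": "apply_moves", "arguments": {
  "commands": [
    [[0, 0.06, 0, 0, 0, 0], [0, 0, 0, 0, 0, 0]]
  ]
}}

```text
clock: 19.45
eef_pos: [455.8, 46.4, 77.0]
tool_rot: [-1.567, -0.002, -0.772]
force: [-0.4, 0.4, 3.8]
width: 0.0
```

Request:
{"name": "apply_moves", "arguments": {
  "commands": [
    [[0, 0.06, 0, 0, 0, 0], [0, 0, 0, 0, 0, 0]]
  ]
}}

```text
clock: 19.62
eef_pos: [455.8, 46.4, 76.1]
tool_rot: [-1.565, -0.001, -0.773]
force: [-0.4, 0.3, 3.7]
width: -0.0
```

```bash
python3 st.py
```

```text
19.6167 [455.832  46.411  76.114] [-89.683  -0.041 -44.27 ] F [-0.363  0.31   3.72 ] T [0.029 0.334 0.028] -0.03150100284625264 -0.2766278134384391
```

Request:
{"name": "apply_moves", "arguments": {
  "commands": [
    [[0, 0.03, 0, 0, 0, 0], [0, 0, 0, 0, 0, 0]]
  ]
}}

```text
clock: 19.78
eef_pos: [455.8, 46.4, 76.4]
tool_rot: [-1.563, -0.0, -0.773]
force: [-1.1, -0.2, 5.3]
width: 0.3
```

```bash
python3 st.py
```

```text
19.7833 [455.825  46.413  76.389] [-89.578  -0.014 -44.308] F [-1.134 -0.205  5.274] T [ 0.034  0.255 -0.04 ] 0.2734965540162777 -0.2751133818226512
```

Request:
{"name": "apply_moves", "arguments": {
  "commands": [
    [[0, 0.1, 0, 0, 0, 0], [0, 0.1, 0, 0, 0, 0]]
  ]
}}

```text
clock: 19.95
eef_pos: [456.1, 46.4, 74.6]
tool_rot: [-1.557, 0.002, -0.775]
force: [-15.6, -0.6, 83.4]
width: 0.2
```

```bash
python3 st.py
```

```text
19.95 [456.102  46.39   74.63 ] [-89.188   0.103 -44.419] F [-15.597  -0.608  83.433] T [-0.102  3.289  0.088] 0.15302292746058313 -0.26394991658470873
```

The key is at the bottom: 83 N, which is firmer than I intended but under the 120 N wrist limit. I release it now.

Request:
{"name": "apply_moves", "arguments": {
  "commands": [
    [[0, -0.2, 0, 0, 0, 0], [0, -0.4, 0, 0, 0, 0], [0, -0.6, 0, 0, 0, 0], [0, -0.6, 0, 0, 0, 0], [0, -0.6, 0, 0, 0, 0], [0, 0, 0, 0, 0, 0], [0, 0, 0, 0, 0, 0]]
  ]
}}

```text
clock: 20.53
eef_pos: [455.0, 44.3, 177.6]
tool_rot: [-1.552, 0.002, -0.779]
force: [-0.3, 0.2, -1.3]
width: 0.2
```

```bash
python3 st.py; python3 - <<'E'
from h import *
a=get('top'); b=get('scene')
x=cv2.resize(b['image'][190:300,200:390],(760,440),interpolation=2); cv2.imwrite('pics/f.png',x[:,:,::-1])
w=get('wrist','wf.png')
E
```

```text
20.5333 [454.963  44.261 177.586] [-88.932   0.119 -44.611] F [-0.313  0.185 -1.262] T [-0.024 -0.004 -0.007] 0.1586470936299132 -0.41714709627451896
```

View pics/wf.png

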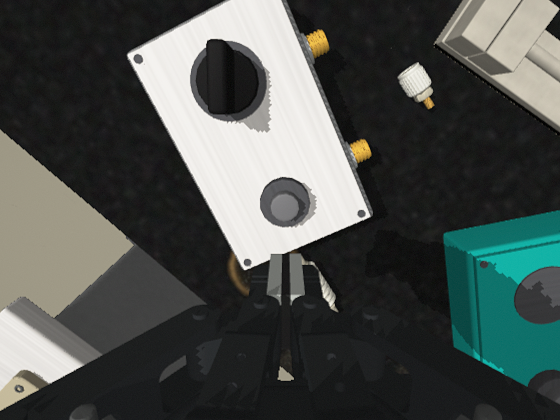

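The key is back up at (285,205). The bar is still upright in the picture at (220,78), so the knob hasn't moved since click four, and the robot is clear of everything.

```bash
python3 -c "
from h import *
print(finish_job(), readout.read_state()['clock'])"
```

```text
the job is handed in; nothing more can be done
the job is handed in; nothing more can be done
```

I set the attenuator to its fourth step, pressed the store key once at that setting, and handed the job in at about 20.7 s of the 72 s allowed.

- **End stop:** I turned the knob anticlockwise about two clicks until the torque rose steadily to about 0.6 N m, inside the 0.5–0.8 N m band. Torque rose more slowly with angle than the stated stop stiffness, which I put down to give in the fingers.
- **Four clicks:** I then turned it clockwise. The torque changed sign four times, at tool yaws of about 27, 7, −14.5 and −35°, so clicks are about 20.6° apart. I let go at −45°, close to the expected fourth click at −45.5°, and the wrist picture showed the bar at that angle.
- **Key:** I felt it from about 82 mm down to its stop at about 76 mm, matching its 6 mm travel. My last confirming push was harder than intended: 83 N at the fingertips, under the 120 N wrist limit.
- **Last checks:** The final picture shows the key back up, the knob unmoved and nothing touching the robot. The adapter lies where it was; the other two connectors are hidden or out of view there, but the arm passed well above them and registered no contact away from the knob and key.

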